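# Fetch a pressing die from the revolving stand

## Robot

A 6-joint arm with a two-finger parallel gripper is mounted at the origin on the work surface. World frame = base frame: x ahead of the robot, y to its left, z up, the work surface at z = 0. Lengths are in m, angles in rad, forces in N, time in s.
With the tool pointing down it reaches from about 0.3 to 0.85 m from the base axis. Payload 5.4 kg.
Tool frame: the origin (TCP) lies midway between the tips of the shut fingers; the grasp point (between the pads) lies 19 mm behind it (ctrl.hold_point_z is the distance from the TCP to the grasp point, in m); z points along the fingers, y is the direction in which the jaws open and shut (so a half turn about z gives the same grasp; the last joint's range is limited). The gripper opens to 85 mm and grips with 20 to 120 N. Pads are 22 mm wide; open, the fingers measure 114 mm over their backs; the gripper's body (76 mm by 85 mm) begins 54 mm behind the grasp point. The pads swing forward as they close: fully open they stand 13 mm farther back than shut.
Start: joints at [-0.21, 0.158, 1.597, -0, 1.386, -0.21], TCP at [0.575, -0, 0.231] pointing down, gripper open.
Joint ranges: [-2.91, 2.91], [-0.94, 2.29], [0.18, 2.7], [-1.29, 4.43], [0.17, 2.64], [-3, 3]. Speed limits (rad/s): [2.57, 2.57, 3.14, 3.14, 3.14, 3.14].

## Interface

Orientations are given as a rotation vector (axis times angle).
In Python, from workcell import ctrl gives the robot as it stands.
- The arm moves only by the tool servo_tool, never from a script. Its argument "targets" is a list of rows, each an object with "gripper": the closure, from 0 (fully open) to 1 (shut); "offset": the shift along the tool's x, y, z in m, a list of three; "dr": the turn, a rotation vector about the tool's x, y, z in rad, a list of three. In form: [{"gripper": gripper, "offset": [dx, dy, dz], "dr": [ax, ay, az]}, ...]. A call has 1 to 12 rows; each row shifts and turns the commanded pose from where the row before left it, along the tool's axes as they then stand; what a row does not reach is not made up. A row lasts 1/10 s, in which the tool goes at most 50 mm and 8.59 degrees, less where a joint would pass 70% of its speed; a pose out of reach is approached as far as the arm can. A call with a gripper value outside its range is refused whole. The fingers move at their own pace and stop on an object; the grip force is fixed at half the most. Time passes only in rows, so rows that do not move let the fingers close. It gives the time, the measured TCP pose, the force and the opening at its end, in the units of the state.
- ctrl.get_state(): the state, without advancing time (a new reading comes with each control period).
- ctrl.camera(name): name is "scene" or "side" or "wrist"; returns the picture (400x640x3 uint8, blue, green, red); there is no depth.
- ctrl.calibration(name): a dict with "intrinsics" (3x3 intrinsics, pixels), "xyz" and "rotation" of the camera in the world; the wrist camera has in their place "T_tool_cam" (4x4, takes a point from camera to tool coordinates, whose origin is the TCP and whose axes are the flange's). Camera axes: x right, y down, z forward; pixel columns grow to the right and rows downward; lengths in m; the calibration is good to about 2 mm. The wrist camera is an equidistant fisheye: a pixel r from the principal point sees the ray r / f radians off the axis. A picture is of the moment at which its call begins: read the wrist's pose just before it. calibration takes no time and is no camera call.
- ctrl.finish_job(): hands the job in, once; it reports no verdict.
Trained networks look in the newest picture that a camera, given by its name, has taken for a name from the list of things; names that differ only in an ending like _2 or _b are one class to them, and where a whole thing is asked for, a point or a joint stands for the part that bears it (a point fixed in the world has none). Each returns a list of dicts, best first, with "score" (0 to 1); they miss things now and then, are a little off and sometimes report something else, mostly with a low value. They report only what shows in the picture. A call takes as long as a camera call. They do not tell look-alikes from the thing itself.
- ctrl.find_in(camera, target): "location" ([x, y, z] in m, in world coordinates, good to about 4 mm: the middle of the surface that is visible of it).
- ctrl.place_of(camera, target): "location" ([x, y, z] in m, in world coordinates, good to about 4 mm: a listed point, or the origin of a listed thing).
The state is a dict: "time_s": time; "joint_pos": joint angles; "qd": joint speeds; "effort": joint torques, N m; "position": TCP position; "ee_rot": TCP orientation; "wrist_force": force on the tool from outside, world axes, zero at the start; "wrist_torque": the same for the moment, N m; "width": opening from 0.0 (shut) to 1.0 (fully open).
Only numpy, scipy, OpenCV 4.12 (cv2) and the standard library are available. Lean on these libraries where they do the work, as an engineer would, in place of code of your own. Each camera call takes 0.05 s, during which the arm holds its last target.

## Task

Turn the revolving die stand by the steel bar on its axis until the widest white die stands in the middle of the opening of the clear cover. Then lift that die out of its pocket and stand it upright in the middle of the round steel pressing plate, and let go.

Things in the scene. Friction and masses are not known exactly. Their poses are not given: they have to be found in the camera images.
- grip (a point): Centre of the steel bar on the stand's vertical axis: 56 mm long (its x), 16 wide (y), 34 high, centre 121 above table. It turns the black disc (diameter 230, top face at 26): no stops, light friction (0.06 N m), stays where left. Five pockets (eight-sided collars 39 outside, 32 inside, 14 high) every 72 degrees, 90 from the axis, hold dies (white nylon heads, steel feet) that turn with it.
- opening (a point): Fixed point 90 mm from the axis, 26 above table (disc top), mid-opening of the clear cover; its x axis points to the disc's axis. The opening faces roughly the robot. The cover, a U-shaped plate (top at 92, 4 thick, posts at the corners), lies over the disc from 35 beyond the axis, and at the sides beyond 75 from the opening's centre line as far as 70 in front of the axis. No grasping under it.
- die_center (a point): Centre, half-way up, of the widest die: 46 mm high in all; white nylon head of diameter 44 on a steel foot of diameter 30, 16 high, that stands in the collar on the disc; z up; 100 to 200 g. It starts under the left or right arm of the cover, 59 to 85 degrees from the opening. The four other dies are 30 wide: straight, domed, stepped, conical.
- plate_top (a point): Centre of the top face of the round steel pressing plate, fixed on the bench: 94 in diameter, top 10 above the table. z up.
Not all that is in view belongs to the job. Leave any red look-alike of the part that bears die_center alone.

How it is judged:
On the way:
1. the widest die, still standing in its pocket, has been turned to the middle of the cover's opening (within 18 mm) (horizontal distance between die_center and opening below 0.018 m and height (world z) of die_center below 0.055 m and angle between die_center's own z axis and vertical below 0.2 rad), for 0.2 s.
At the end, for the whole second after the job is handed in: The widest die stands upright (within 10 degrees), on its foot on the pressing plate, its centre within 20 mm of the plate's centre, released and at rest (horizontal distance between die_center and plate_top below 0.02 m and z of die_center in the frame of plate_top between 0.018 and 0.028 m and angle between die_center's own z axis and vertical below 0.17 rad and linear speed of die below 0.02 m/s); the robot touches nothing.
It also fails if it takes over 45 s, if anything falls off the work surface, if the arm or the gripper's body presses on something with over 40 N, if the wrist force passes 120 N, or if a joint passes its speed limit or range.

## Working session

There is one attempt and no reset: what is moved stays moved. The work goes in short steps, Python scripts to look and compute and a tool call to move; the robot and the scene stay as the last step left them, time stands still between calls to the robot, and variables do not carry over. Pictures are saved under pics/ and viewed, and the job is handed in when it is done.

Besides the shell and the picture viewer there is one more tool, called after "Request:" by a JSON object that holds its "name" and its "arguments". servo_tool: Moves the arm, as the interface text tells. Its arguments: {"type":"object","properties":{"targets":{"type":"array"}},"required":["targets"]}

```bash
mkdir -p pics; ls; python3 - <<'E'
from workcell import ctrl
import cv2,numpy as np
s=ctrl.get_state(); print({k:np.round(v,3) for k,v in s.items()}); print(ctrl.hold_point_z)
for n in ["scene","side","wrist"]:
    im=ctrl.camera(n); cv2.imwrite(f"pics/{n}0.png",im)
    c=ctrl.calibration(n); print(n,{k:np.round(v,4).tolist() for k,v in c.items()})
for n in ["scene","side"]:
    for t in ["grip","opening","die_center","plate_top"]:
        print(n,t,[(np.round(d["location"],4).tolist(),round(d["score"],2)) for d in ctrl.place_of(n,t)[:4]])
E
```

```text
pics
{'time_s': np.float64(0.0), 'joint_pos': array([-0.21 ,  0.159,  1.598,  0.   ,  1.386, -0.21 ]), 'qd': array([-0.001,  0.   , -0.   , -0.001,  0.002, -0.002]), 'effort': array([ 0.0000e+00, -3.9601e+01, -3.3143e+01, -0.0000e+00,  8.0000e-03,
       -0.0000e+00]), 'position': array([0.574, 0.   , 0.23 ]), 'ee_rot': array([-2.22e+00, -2.22e+00,  2.00e-03]), 'wrist_force': array([-0.289, -0.356, -0.254]), 'wrist_torque': array([-0.001, -0.015,  0.048]), 'width': np.float64(1.0)}
0.0187
scene {'intrinsics': [[472.6019, 0.0, 316.6954], [0.0, 472.6019, 201.883], [0.0, 0.0, 1.0]], 'xyz': [1.3082, 0.0083, 0.7721], 'rotation': [-1.7775, -1.6297, 0.7314]}
side {'intrinsics': [[421.2812, 0.0, 320.9347], [0.0, 421.2812, 200.1303], [0.0, 0.0, 1.0]], 'xyz': [0.1508, 0.516, 0.7268], 'rotation': [-0.9393, 2.5181, -1.0267]}
wrist {'intrinsics': [[309.7069, 0.0, 323.2831], [0.0, 309.7069, 202.9565], [0.0, 0.0, 1.0]], 'T_tool_cam': [[0.0005, -0.9446, -0.3283, 0.0847], [1.0, 0.0005, 0.0002, -0.0002], [0.0, -0.3283, 0.9446, -0.143], [0.0, 0.0, 0.0, 1.0]]}
scene grip [([0.5966, -0.0039, 0.1185], 0.81)]
scene opening []
scene die_center [([0.6158, -0.2239, 0.0222], 0.66), ([0.5569, -0.0872, 0.0495], 0.64)]
scene plate_top [([0.5317, 0.2891, 0.0121], 0.78)]
side grip [([0.6013, -0.0085, 0.1196], 0.62)]
side opening []
side die_center [([0.6146, -0.2221, 0.0213], 0.67), ([0.5609, -0.0898, 0.0519], 0.66)]
side plate_top [([0.5304, 0.2884, 0.0119], 0.92)]
```

View pics/scene0.png

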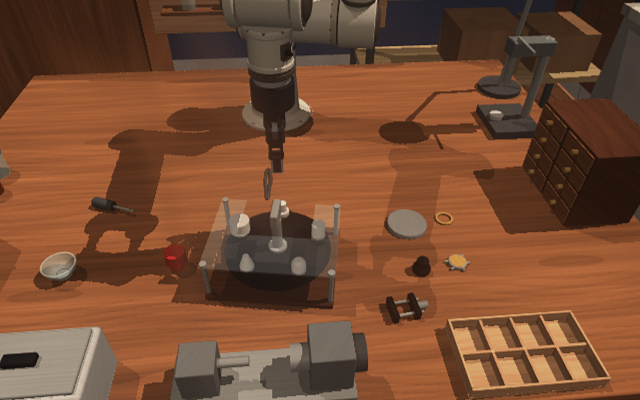

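View pics/side0.png

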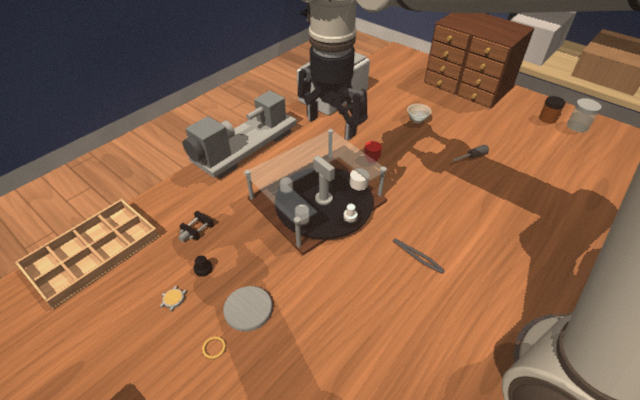

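View pics/wrist0.png

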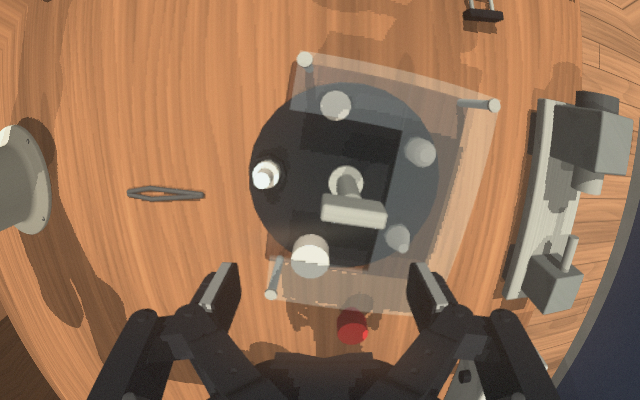

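The widest white die shows at wrist (310,255), scene (242,224) and side (358,180), under the arm on the robot's right. The red look-alike is at wrist (352,327) and gets left alone. Next I'll rectify the wrist view onto known heights to get the cover angle, the axis and the bar yaw.

```bash
cat > h.py <<'E'
import numpy as np,cv2
from scipy.spatial.transform import Rotation as R
from workcell import ctrl
def wrist_pose(s):
    T=np.eye(4);T[:3,:3]=R.from_rotvec(s["ee_rot"]).as_matrix();T[:3,3]=s["position"]
    return T@np.array(ctrl.calibration("wrist")["T_tool_cam"])
def proj_w(P,Tc):
    K=np.array(ctrl.calibration("wrist")["intrinsics"])
    p=(np.asarray(P)-Tc[:3,3])@Tc[:3,:3]
    rr=np.linalg.norm(p[...,:2],axis=-1);th=np.arctan2(rr,p[...,2])
    k=th/np.maximum(rr,1e-9)
    return np.stack([K[0,2]+K[0,0]*p[...,0]*k,K[1,2]+K[1,1]*p[...,1]*k],-1)
def proj(n,P):
    c=ctrl.calibration(n);Rm=R.from_rotvec(c["rotation"]).as_matrix()
    p=(np.asarray(P)-np.array(c["xyz"]))@Rm;K=np.array(c["intrinsics"])
    q=p@K.T;return q[...,:2]/q[...,2:]
def grid(z,cx,cy,half,mm):
    # image: up=+x, left=+y
    a=np.arange(-half,half,mm)
    X,Y=np.meshgrid(cx-a,cy-a,indexing='ij')
    return np.stack([X,Y,np.full_like(X,z)],-1)
def ortho(im,n,z,cx,cy,half,mm,Tc=None):
    g=grid(z,cx,cy,half,mm)
    uv=(proj_w(g,Tc) if n=="wrist" else proj(n,g)).astype(np.float32)
    return cv2.remap(im,uv[...,0],uv[...,1],cv2.INTER_LINEAR)
E
python3 - <<'E'
from h import *
s=ctrl.get_state();Tc=wrist_pose(s);np.save("Tc0.npy",Tc)
print(Tc[:3,3])
im=cv2.imread("pics/wrist0.png")
for z in (0.092,0.026,0.138):
    o=ortho(im,"wrist",z,0.6,0.0,0.15,0.0005,Tc)
    for k in range(0,600,100): 
        cv2.line(o,(k,0),(k,600),(0,255,255),1);cv2.line(o,(0,k),(600,k),(0,255,255),1)
    cv2.imwrite(f"pics/o{int(z*1000)}.png",o)
E
```

```text
[0.5748023  0.08473841 0.37425952]
```

View pics/o92.png

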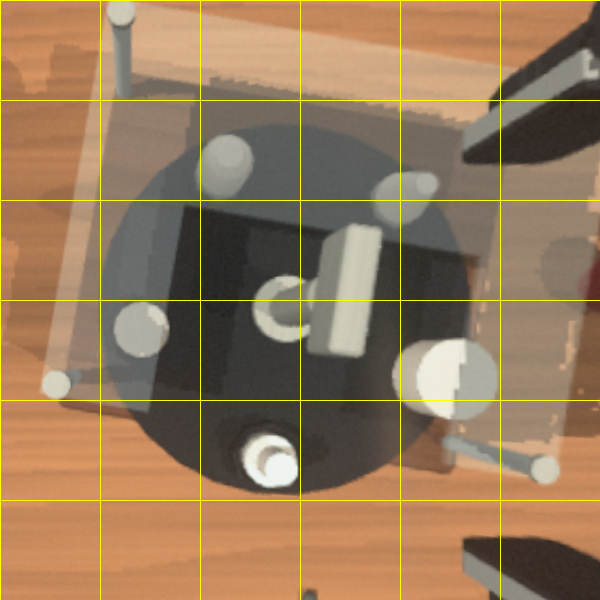

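View pics/o26.png

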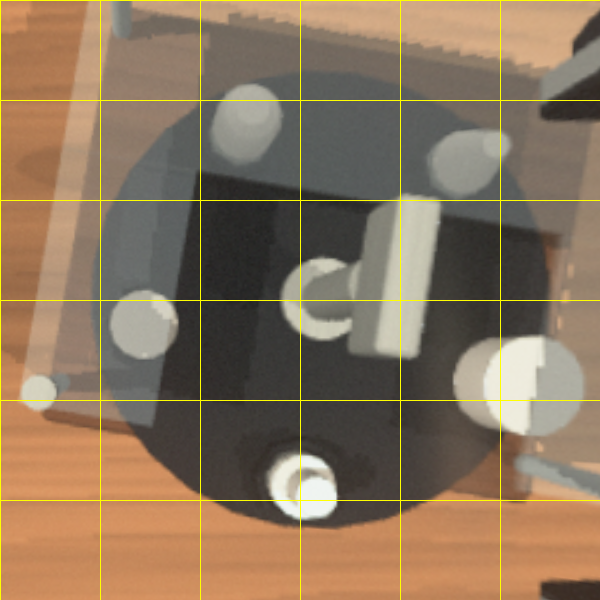

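View pics/o138.png

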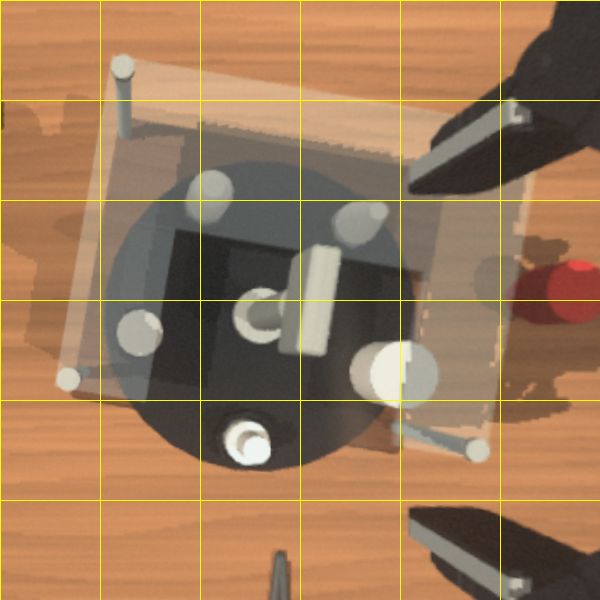

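Measurements, checked against the given sizes:
- **Disc:** 228 mm across, with its axis at about (0.599, -0.010).
- **Cover:** inner edges are 75/75 mm to the sides and 35 mm beyond the axis. Its opening points along (-0.985, 0.17), so opening ≈ (0.510, 0.005).
- **Widest die:** r = 88 mm at -117.6°, so the disc must turn about -72° (clockwise from above).
- **Bar:** long axis at about -9°, so the jaws go at 81°.

First I'll move over the axis and turn the tool.

Request:
{"name": "servo_tool", "arguments": {"targets": [{"gripper": 0,"offset": [-0.01,0.025,0],"dr": [0,0,0]},{"gripper": 0,"offset": [0,0,0],"dr": [0,0,-0.1414]},{"gripper": 0,"offset": [0,0,0],"dr": [0,0,-0.1414]},{"gripper": 0,"offset": [0,0,0],"dr": [0,0,-0.1414]},{"gripper": 0,"offset": [0,0,0],"dr": [0,0,-0.1414]},{"gripper": 0,"offset": [0,0,0],"dr": [0,0,-0.1414]},{"gripper": 0,"offset": [0,0,0],"dr": [0,0,-0.1414]},{"gripper": 0,"offset": [0,0,0],"dr": [0,0,-0.1414]},{"gripper": 0,"offset": [0,0,0],"dr": [0,0,-0.1414]},{"gripper": 0,"offset": [0,0,0],"dr": [0,0,-0.1414]},{"gripper": 0,"offset": [0,0,0],"dr": [0,0,-0.1414]},{"gripper": 0,"offset": [0,0,0],"dr": [0,0,0]}]}}

```text
time_s: 1.75
position: [0.6, -0.01, 0.2313]
ee_rot: [0.245, 3.132, -0.0]
wrist_force: [0.1, 0.5, 0.4]
width: 0.997
```

```bash
python3 - <<'E'
from h import *
s=ctrl.get_state();Tc=wrist_pose(s);im=ctrl.camera("wrist")
print(s["joint_pos"].round(2),Tc[:3,3].round(3))
a=ortho(im,"wrist",0.138,0.6,0,0.1,0.0005,Tc);b=ortho(im,"wrist",0.026,0.6,0,0.15,0.00075,Tc)
for o in(a,b):
  cv2.drawMarker(o,(200,200),(0,255,255),0,20)
cv2.imwrite("pics/w1.png",np.hstack([a,b]))
E
```

```text
[-0.22  0.22  1.52 -0.    1.4  -1.63] [0.516 0.003 0.374]
```

View pics/w1.png

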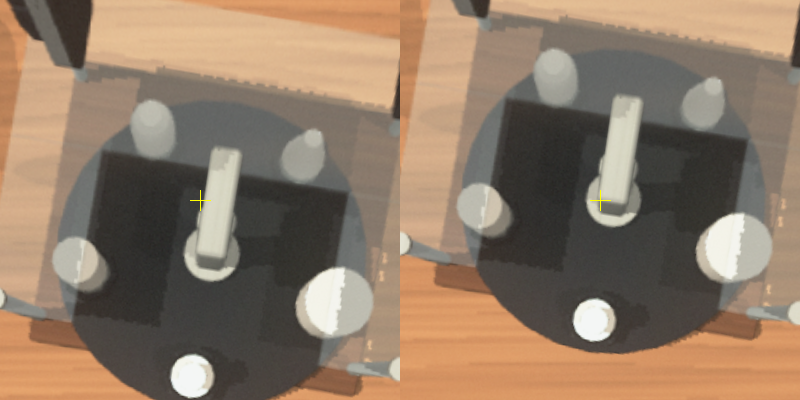

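The bar's top centre reads (0.5985, -0.0095) and the disc centre (0.599, -0.0105), both directly under the tool. I'll descend and close.

Request:
{"name": "servo_tool", "arguments": {"targets": [{"gripper": 0,"offset": [0,0,0.04],"dr": [0,0,0]},{"gripper": 0,"offset": [0,0,0.04],"dr": [0,0,0]},{"gripper": 0,"offset": [0,0,0.035],"dr": [0,0,0]},{"gripper": 0,"offset": [0,0,0.01],"dr": [0,0,0]},{"gripper": 0.5,"offset": [0,0,0],"dr": [0,0,0]},{"gripper": 1,"offset": [0,0,0],"dr": [0,0,0]},{"gripper": 1,"offset": [0,0,0],"dr": [0,0,0]},{"gripper": 1,"offset": [0,0,0],"dr": [0,0,0]},{"gripper": 1,"offset": [0,0,0],"dr": [0,0,0]},{"gripper": 1,"offset": [0,0,0],"dr": [0,0,0]}]}}

```text
time_s: 2.8
position: [0.601, -0.0098, 0.108]
ee_rot: [0.246, 3.129, 0.001]
wrist_force: [-0.6, 2.8, 6.2]
width: 0.182
```

Request:
{"name": "servo_tool", "arguments": {"targets": [{"gripper": 1,"offset": [0,0,0],"dr": [0,0,0.06]},{"gripper": 1,"offset": [0,0,0],"dr": [0,0,0.12]},{"gripper": 1,"offset": [0,0,0],"dr": [0,0,0.12]},{"gripper": 1,"offset": [0,0,0],"dr": [0,0,0.12]},{"gripper": 1,"offset": [0,0,0],"dr": [0,0,0.12]},{"gripper": 1,"offset": [0,0,0],"dr": [0,0,0]}]}}

```text
time_s: 3.4
position: [0.6007, -0.0104, 0.108]
ee_rot: [1.076, 2.95, -0.0]
wrist_force: [-2.0, -0.4, 7.2]
width: 0.174
```

Forces stay low, so I'll finish the turn (0.54 done, 0.72 left).

Request:
{"name": "servo_tool", "arguments": {"targets": [{"gripper": 1,"offset": [0,0,0],"dr": [0,0,0.12]},{"gripper": 1,"offset": [0,0,0],"dr": [0,0,0.12]},{"gripper": 1,"offset": [0,0,0],"dr": [0,0,0.12]},{"gripper": 1,"offset": [0,0,0],"dr": [0,0,0.12]},{"gripper": 1,"offset": [0,0,0],"dr": [0,0,0.12]},{"gripper": 1,"offset": [0,0,0],"dr": [0,0,0.08]},{"gripper": 1,"offset": [0,0,0],"dr": [0,0,0.04]},{"gripper": 1,"offset": [0,0,0],"dr": [0,0,0]},{"gripper": 1,"offset": [0,0,0],"dr": [0,0,0]}]}}

```text
time_s: 4.3
position: [0.5999, -0.0108, 0.1079]
ee_rot: [2.043, 2.385, -0.002]
wrist_force: [-4.9, -2.2, 8.1]
width: 0.177
```

```bash
python3 - <<'E'
from h import *
for n in ["scene","side"]:
    im=ctrl.camera(n); cv2.imwrite(f"pics/{n}1.png",im)
    print(n,[(np.round(d["location"],4).tolist(),round(d["score"],2)) for d in ctrl.place_of(n,"die_center")[:4]])
    P=np.array([[0.510,0.005,0.072]]);print(proj(n,P))
a=cv2.imread("pics/scene1.png")[150:320,170:370];b=cv2.imread("pics/side1.png")[120:260,230:400]
cv2.imwrite("pics/c1.png",np.hstack([cv2.resize(a,(400,340)),cv2.resize(b,(400,340))]))
E
```

```text
scene [([0.6159, -0.2251, 0.0217], 0.62), ([0.5103, 0.0054, 0.0491], 0.43)]
[[281.81856724 202.23334853]]
side [([0.5115, 0.0075, 0.0527], 0.75)]
[[350.40134886 206.46908667]]
```

View pics/c1.png

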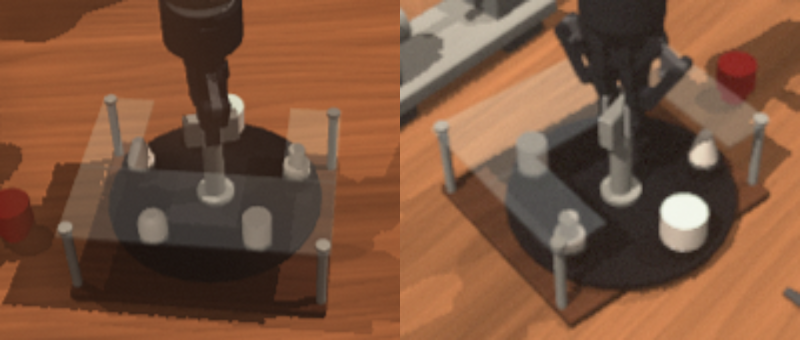

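The die now stands at (0.511, 0.006) by both cameras, against opening (0.510, 0.005), at a height of about 50 mm, upright in its pocket. I'll release the bar, rise above it, and move over the die with the jaws turned radial.

Request:
{"name": "servo_tool", "arguments": {"targets": [{"gripper": 0,"offset": [0,0,0],"dr": [0,0,0]},{"gripper": 0,"offset": [0,0,0],"dr": [0,0,0]},{"gripper": 0,"offset": [0,0,0],"dr": [0,0,0]},{"gripper": 0,"offset": [0,0,0],"dr": [0,0,0]},{"gripper": 0,"offset": [0,0,-0.035],"dr": [0,0,0]},{"gripper": 0,"offset": [0,0,-0.045],"dr": [0,0,0]},{"gripper": 0,"offset": [0.01,-0.0286,0],"dr": [0,0,0]},{"gripper": 0,"offset": [0.01,-0.0286,0],"dr": [0,0,0]},{"gripper": 0,"offset": [0.01,-0.0286,0],"dr": [0,0,0]},{"gripper": 0,"offset": [0,0,0],"dr": [0,0,0.11]},{"gripper": 0,"offset": [0,0,0],"dr": [0,0,0.11]},{"gripper": 0,"offset": [0,0,0],"dr": [0,0,0.105]}]}}

```text
time_s: 5.7
position: [0.5104, 0.0066, 0.1864]
ee_rot: [2.407, 2.018, 0.0]
wrist_force: [0.0, 0.5, 0.2]
width: 1.001
```

```bash
python3 - <<'E'
from h import *
s=ctrl.get_state();Tc=wrist_pose(s);im=ctrl.camera("wrist")
print(s["position"].round(4),R.from_rotvec(s["ee_rot"]).as_matrix().round(3).tolist(),s["joint_pos"].round(2),s["wrist_force"].round(1))
a=ortho(im,"wrist",0.072,0.51,0.005,0.08,0.0004,Tc)
cv2.drawMarker(a,(200,200),(0,255,255),0,20)
cv2.imwrite("pics/w2.png",np.hstack([a,cv2.resize(im,(400,400))]))
for n in ["scene","side","wrist"]:
    if n!="wrist":ctrl.camera(n)
    print(n,[(np.round(d["location"],4).tolist(),round(d["score"],2)) for d in ctrl.place_of(n,"die_center")[:4]])
E
```

```text
[0.5104 0.0066 0.1864] [[0.174, 0.985, 0.0], [0.985, -0.174, -0.0], [-0.0, 0.0, -1.0]] [-0.22  0.03  1.83 -0.    1.29 -0.05] [0.  0.5 0.2]
scene [([0.5079, 0.0053, 0.0522], 0.75), ([0.6186, -0.2273, 0.024], 0.66), ([0.5333, 0.2935, 0.013], 0.53)]
side [([0.5125, 0.0033, 0.055], 0.92), ([0.5293, 0.29, 0.008], 0.71), ([0.6152, -0.2228, 0.0213], 0.4)]
wrist [([0.5115, 0.0065, 0.0487], 0.85), ([0.615, -0.2226, 0.0237], 0.38)]
```

View pics/w2.png

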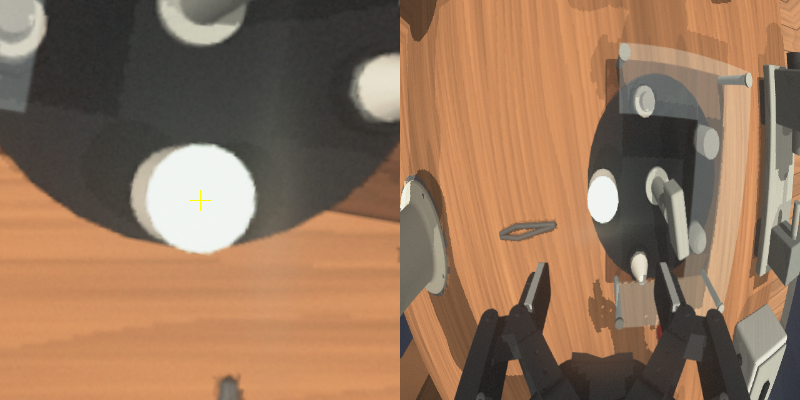

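The wide white die is centred at crop (200,199), measures 44 mm across, and reads (0.5104, 0.005). It's the white one in the opening, and the red part is well away. I'll descend and grip its head.

Request:
{"name": "servo_tool", "arguments": {"targets": [{"gripper": 0,"offset": [-0.0015,0,0.04],"dr": [0,0,0]},{"gripper": 0,"offset": [0,0,0.04],"dr": [0,0,0]},{"gripper": 0,"offset": [0,0,0.04],"dr": [0,0,0]},{"gripper": 0,"offset": [0,0,0.02],"dr": [0,0,0]},{"gripper": 0,"offset": [0,0,0.012],"dr": [0,0,0]},{"gripper": 0.3,"offset": [0,0,0],"dr": [0,0,0]},{"gripper": 0.6,"offset": [0,0,0],"dr": [0,0,0]},{"gripper": 0.8,"offset": [0,0,0],"dr": [0,0,0]},{"gripper": 0.8,"offset": [0,0,0],"dr": [0,0,0]},{"gripper": 0.8,"offset": [0,0,0],"dr": [0,0,0]}]}}

```text
time_s: 7.0
position: [0.5119, 0.0047, 0.0362]
ee_rot: [2.401, 2.022, 0.003]
wrist_force: [-1.9, 1.1, 7.3]
width: 0.489
```

Request:
{"name": "servo_tool", "arguments": {"targets": [{"gripper": 0.8,"offset": [0,0,-0.01],"dr": [0,0,0]},{"gripper": 0.8,"offset": [0,0,-0.015],"dr": [0,0,0]},{"gripper": 0.8,"offset": [0,0,-0.025],"dr": [0,0,0]},{"gripper": 0.8,"offset": [0,0,-0.03],"dr": [0,0,0]},{"gripper": 0.8,"offset": [0,0,-0.03],"dr": [0,0,0]},{"gripper": 0.8,"offset": [0,0,0],"dr": [0,0,0]}]}}

```text
time_s: 7.6
position: [0.5136, 0.0043, 0.1497]
ee_rot: [2.397, 2.019, 0.009]
wrist_force: [1.4, 0.3, -0.3]
width: 0.491
```

```bash
python3 - <<'E'
from h import *
s=ctrl.get_state();im=ctrl.camera("wrist")
print(s["position"].round(4),s["width"],s["wrist_force"].round(1))
a=ctrl.camera("side")
for n in ("scene","side"):
    if n=="scene": ctrl.camera(n)
    for t in("die_center","plate_top"): print(n,t,[(np.round(d["location"],4).tolist(),round(d["score"],2)) for d in ctrl.place_of(n,t)[:4]])
im2=ctrl.camera("scene")
cv2.imwrite("pics/l1.png",np.hstack([cv2.resize(a[80:280,220:420],(400,400)),cv2.resize(im2[120:270,200:350],(400,400))]))
# plate refine: ortho side/scene at z=.01
o=np.hstack([ortho(a,"side",0.01,0.532,0.289,0.08,0.0004),ortho(im2,"scene",0.01,0.532,0.289,0.08,0.0004)])
for c in (200,600): cv2.drawMarker(o,(c,200),(0,255,255),0,20)
cv2.imwrite("pics/p1.png",o)
E
```

```text
[0.5136 0.0043 0.1497] 0.49139512158337945 [ 1.4  0.3 -0.3]
scene die_center [([0.51, 0.0039, 0.1562], 0.72)]
scene plate_top [([0.5346, 0.2897, 0.0104], 0.78)]
side die_center [([0.5146, 0.008, 0.1644], 0.88), ([0.6174, -0.2224, 0.0218], 0.46)]
side plate_top [([0.5333, 0.2902, 0.0098], 0.6)]
```

View pics/l1.png

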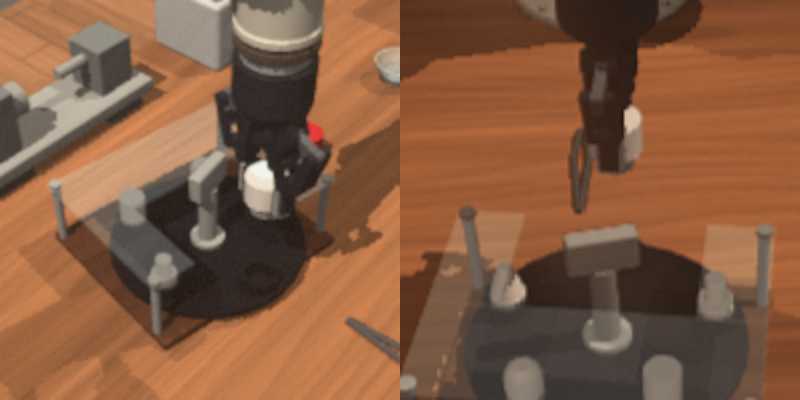

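View pics/p1.png

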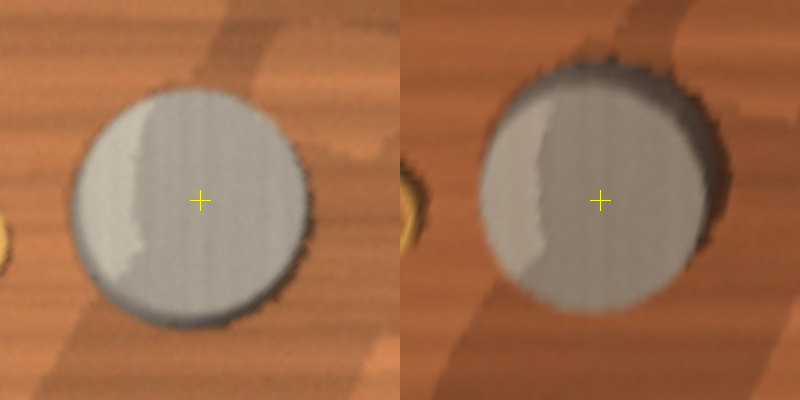

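The die is held upright and clear of its pocket. The plate's top face measures about 92 mm across, centred at (0.532, 0.291) in both rectified views. I'll carry the die over.

Request:
{"name": "servo_tool", "arguments": {"targets": [{"gripper": 0.8,"offset": [0.02,-0.002,0],"dr": [0,0,0]},{"gripper": 0.8,"offset": [0.035,-0.004,0],"dr": [0,0,0]},{"gripper": 0.8,"offset": [0.045,-0.005,0],"dr": [0,0,0]},{"gripper": 0.8,"offset": [0.045,-0.005,0],"dr": [0,0,0]},{"gripper": 0.8,"offset": [0.045,-0.005,0],"dr": [0,0,0]},{"gripper": 0.8,"offset": [0.045,-0.005,0],"dr": [0,0,0]},{"gripper": 0.8,"offset": [0.03,-0.003,0],"dr": [0,0,0]},{"gripper": 0.8,"offset": [0.02,-0.002,0],"dr": [0,0,0]},{"gripper": 0.8,"offset": [0,0,0],"dr": [0,0,0]},{"gripper": 0.8,"offset": [0,0,0],"dr": [0,0,0]}]}}

```text
time_s: 9.0
position: [0.5278, 0.2909, 0.1435]
ee_rot: [-2.402, -2.024, 0.003]
wrist_force: [-0.3, -0.8, -2.1]
width: 0.493
```

```bash
python3 - <<'E'
from h import *
s=ctrl.get_state()
print(s["position"].round(4),R.from_rotvec(s["ee_rot"]).as_matrix().round(3).tolist(),s["width"],s["wrist_force"].round(1))
a=ctrl.camera("side");b=ctrl.camera("scene")
for n in ("scene","side"):
    print(n,[(np.round(d["location"],4).tolist(),round(d["score"],2)) for d in ctrl.place_of(n,"die_center")[:3]])
print(proj("side",[[.532,.291,.01],[.532,.291,.15]]).round(),proj("scene",[[.532,.291,.01],[.532,.291,.15]]).round())
cv2.imwrite("pics/l2.png",np.hstack([cv2.resize(a[150:350,120:320],(400,400)),cv2.resize(b[120:270,320:470],(400,400))]))
E
```

```text
[0.5278 0.2909 0.1435] [[0.169, 0.986, -0.001], [0.986, -0.169, -0.001], [-0.001, -0.001, -1.0]] 0.4929947722604253 [-0.3 -0.8 -2.1]
scene [([0.6185, -0.226, 0.0267], 0.92), ([0.5353, 0.2946, 0.0086], 0.65), ([0.5267, 0.2915, 0.1532], 0.44)]
side [([0.5266, 0.2948, 0.1593], 0.76), ([0.6168, -0.223, 0.024], 0.49)]
[[247. 305.]
 [237. 262.]] [[406. 222.]
 [414. 174.]]
```

View pics/l2.png

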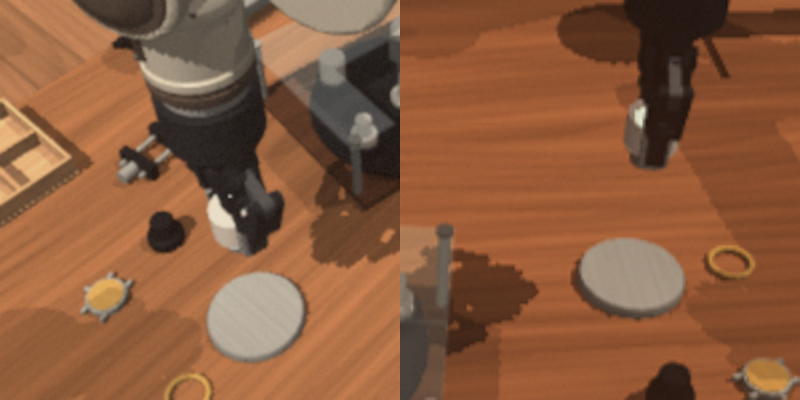

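Request:
{"name": "servo_tool", "arguments": {"targets": [{"gripper": 0.8,"offset": [0.001,0.004,0.02],"dr": [0,0,0]},{"gripper": 0.8,"offset": [0,0,0.035],"dr": [0,0,0]},{"gripper": 0.8,"offset": [0,0,0.03],"dr": [0,0,0]},{"gripper": 0.8,"offset": [0,0,0.02],"dr": [0,0,0]},{"gripper": 0.8,"offset": [0,0,0.01],"dr": [0,0,0]},{"gripper": 0.8,"offset": [0,0,0.003],"dr": [0,0,0]},{"gripper": 0.8,"offset": [0,0,0],"dr": [0,0,0]},{"gripper": 0.8,"offset": [0,0,0],"dr": [0,0,0]}]}}

```text
time_s: 10.0
position: [0.5337, 0.2917, 0.0279]
ee_rot: [2.402, 2.023, 0.004]
wrist_force: [-0.1, -0.2, -1.3]
width: 0.492
```

Request:
{"name": "servo_tool", "arguments": {"targets": [{"gripper": 0.8,"offset": [0,0,0.003],"dr": [0,0,0]},{"gripper": 0.8,"offset": [0,0,0.001],"dr": [0,0,0]},{"gripper": 0.8,"offset": [0,0,0],"dr": [0,0,0]},{"gripper": 0.8,"offset": [0,0,0],"dr": [0,0,0]}]}}

```text
time_s: 10.4
position: [0.5324, 0.2915, 0.0224]
ee_rot: [2.403, 2.024, 0.0]
wrist_force: [0.6, 0.5, -1.2]
width: 0.496
```

Request:
{"name": "servo_tool", "arguments": {"targets": [{"gripper": 0.8,"offset": [0,0,0.0015],"dr": [0,0,0]},{"gripper": 0.8,"offset": [0,0,0],"dr": [0,0,0]},{"gripper": 0.8,"offset": [0,0,0],"dr": [0,0,0]}]}}

```text
time_s: 10.7
position: [0.5323, 0.2914, 0.0207]
ee_rot: [-2.403, -2.024, 0.0]
wrist_force: [0.5, 0.2, -1.9]
width: 0.492
```

Request:
{"name": "servo_tool", "arguments": {"targets": [{"gripper": 0.8,"offset": [0,0,0.0015],"dr": [0,0,0]},{"gripper": 0.8,"offset": [0,0,0],"dr": [0,0,0]},{"gripper": 0.8,"offset": [0,0,0],"dr": [0,0,0]}]}}

```text
time_s: 11.0
position: [0.5326, 0.2915, 0.0203]
ee_rot: [2.403, 2.024, -0.0]
wrist_force: [-3.8, -1.5, 4.8]
width: 0.492
```

Contact: the force rose from -1.9 to +4.8 N and z stopped at 0.020, the height I expected. I'll let go and rise.

Request:
{"name": "servo_tool", "arguments": {"targets": [{"gripper": 0.4,"offset": [0,0,0],"dr": [0,0,0]},{"gripper": 0,"offset": [0,0,0],"dr": [0,0,0]},{"gripper": 0,"offset": [0,0,0],"dr": [0,0,0]},{"gripper": 0,"offset": [0,0,0],"dr": [0,0,0]},{"gripper": 0,"offset": [0,0,0],"dr": [0,0,0]},{"gripper": 0,"offset": [0,0,-0.02],"dr": [0,0,0]},{"gripper": 0,"offset": [0,0,-0.04],"dr": [0,0,0]},{"gripper": 0,"offset": [0,0,-0.045],"dr": [0,0,0]},{"gripper": 0,"offset": [0,0,-0.045],"dr": [0,0,0]},{"gripper": 0,"offset": [0,0,-0.03],"dr": [0,0,0]},{"gripper": 0,"offset": [0,0,0],"dr": [0,0,0]}]}}

```text
time_s: 12.1
position: [0.5356, 0.2925, 0.2058]
ee_rot: [2.4, 2.021, 0.016]
wrist_force: [0.9, -1.0, 1.2]
width: 1.002
```

```bash
python3 - <<'E'
from h import *
s=ctrl.get_state();Tc=wrist_pose(s);w=ctrl.camera("wrist")
print(s["position"].round(4),s["width"],s["wrist_force"].round(1))
a=ctrl.camera("side");b=ctrl.camera("scene")
for n in ("scene","side","wrist"):
  for t in("die_center","plate_top"):
    print(n,t,[(np.round(d["location"],4).tolist(),round(d["score"],2)) for d in ctrl.place_of(n,t)[:3]])
c1=ortho(w,"wrist",0.01,0.532,0.291,0.08,0.0004,Tc);c2=ortho(w,"wrist",0.056,0.532,0.291,0.08,0.0004,Tc)
for c in(c1,c2):cv2.drawMarker(c,(200,200),(0,0,255),0,20)
cv2.imwrite("pics/f1.png",np.hstack([cv2.resize(a[230:380,170:320],(400,400)),cv2.resize(b[150:270,340:460],(400,400))]))
cv2.imwrite("pics/f2.png",np.hstack([c1,c2]))
E
```

```text
[0.5356 0.2925 0.2058] 1.0024169339394062 [ 0.9 -1.   1.2]
scene die_center [([0.6171, -0.2283, 0.026], 0.98), ([0.5304, 0.2929, 0.0314], 0.72)]
scene plate_top [([0.5357, 0.2887, 0.0114], 0.79)]
side die_center [([0.5357, 0.2933, 0.039], 0.93), ([0.6124, -0.2202, 0.022], 0.79)]
side plate_top [([0.5323, 0.2875, 0.0081], 0.6)]
wrist die_center [([0.5316, 0.2937, 0.0316], 0.84)]
wrist plate_top [([0.5306, 0.2971, 0.0115], 0.61)]
```

View pics/f1.png

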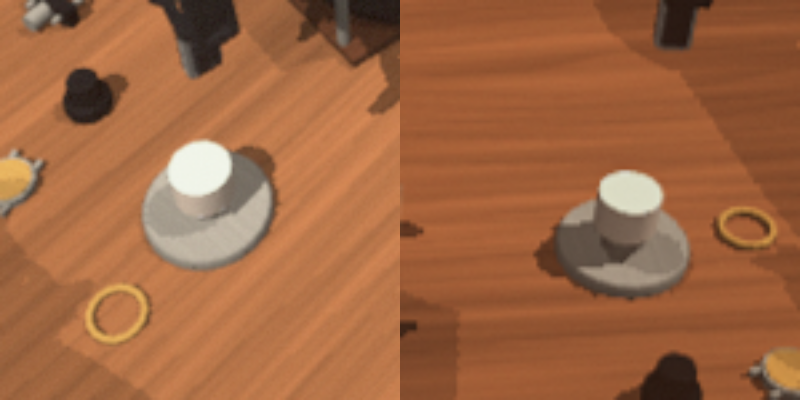

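View pics/f2.png

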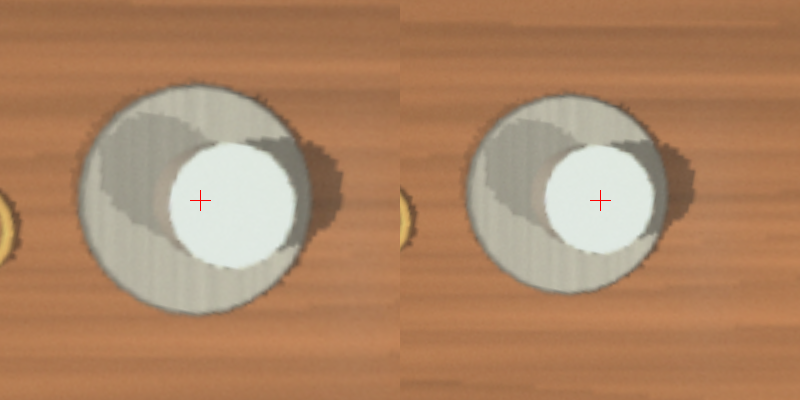

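The die stands upright and released. Rectified at their own heights, the plate centre is (0.532, 0.293) and the die top centre (0.532, 0.291), about 2 mm apart. I'll hand it in.

```bash
python3 -c "
from workcell import ctrl
print(ctrl.finish_job())"
```

```text
the job is handed in; nothing more can be done
None
```

I turned the stand by its bar about 72° clockwise, which brought the widest white die to the middle of the cover's opening. I then lifted the die out, stood it on the pressing plate, let go and raised the arm about 0.19 m. The job was handed in at about 12 s, and it reports no verdict.

- **Die in the opening:** it read (0.511, 0.006), against the opening I worked out at (0.510, 0.005), about 1–2 mm off. It was upright in its pocket.
- **Die on the plate:** it is upright and released, about 2 mm from the plate's centre in the rectified wrist view. Contact came at the height expected, with about 5 N.
- **Disagreements:** the networks' plate centres were 2 to 7 mm from the die, depending on the camera, well inside the 20 mm allowed. The side camera put the die centre at 39 mm, while the other two gave 31–32 mm (33 mm expected).
- **Red look-alike:** I left it alone.

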